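Reset the swivel nut of a microscope stand by feel

ROBOT

A 6-joint arm with a two-finger parallel gripper is mounted at the origin on a cart in front of the work surface, level with it; the furniture and walls round the work are solid. World frame = base frame: x ahead of the robot, y to its left, z up, the work surface at z = 0. Lengths are in m, angles in rad, forces in N, time in s.
With the tool pointing down it reaches from about 0.275 to 0.75 m from the base axis. Payload 10.2 kg.
Tool frame: the origin (TCP) lies midway between the tips of the shut fingers; the grasp point (between the pads) lies 19 mm behind it (env.hold_point_z is the distance from the TCP to the grasp point, in m); z points along the fingers, y is the line along which they close (so a half turn about z gives the same grasp; the last joint's range is limited). The gripper opens to 85 mm and grips with 20 to 120 N. Pads are 22 mm wide; open, the fingers measure 114 mm over their backs; the gripper's body (76 mm by 85 mm) begins 54 mm behind the grasp point. The pads swing forward as they close: fully open they stand 13 mm farther back than shut.
Start: joints at [0.962, 0.313, 1.498, -0, 1.331, -0.223], TCP at [0.198, 0.486, 0.231] pointing down, gripper open.
Joint ranges: [-2.94, 2.94], [-0.97, 2.17], [0.19, 2.56], [-1.23, 4.37], [0.02, 3.11], [-2.88, 2.88]. Speed limits (rad/s): [2.39, 2.39, 3.01, 3.14, 3.14, 3.14].

INTERFACE

Orientations are given as a unit quaternion [x, y, z, w].
In Python, from bench import env, kinematics, monitor, eyes, job gives the robot as it stands. The module is installed in compiled form; this text tells all that it offers. Calls block until the motion is done:
- env.reach(position, orientation): joint-space move of the TCP to a pose.
- env.movel(position, velocity=0.15, frame=None, guard=None): straight line of the TCP; frame=None keeps the orientation; velocity is the mean speed in m/s. With guard (N) it stops when the force on the tool has changed by that much, and returns True; else False.
- env.set_joints(angles): joint-space move.
- env.release() and env.close_gripper(effort=None): open the fingers fully, or close them until they stop; effort is the grip in N (None keeps the last).
- env.hold(seconds).
- kinematics.ik(position, orientation): joint angles nearest the present ones, or None.
- monitor.sense(): the state.
- eyes.grab_frame(name): name is "scene" or "top" or "wrist"; returns a dict with "frame" (400x640x3 uint8, red, green, blue), "mtx" (3x3 intrinsics, pixels), "view" (4x4, takes a point from world to camera coordinates). Camera axes: x right, y down, z forward; pixel columns grow to the right and rows downward; lengths in m; the calibration is good to about 2 mm. The wrist camera is an equidistant fisheye: a pixel r from the principal point sees the ray r / f radians off the axis. A picture is of the moment at which its call begins. There is no depth.
A pose or a line that the arm cannot do raises env.MotionError and nothing moves.
- job.hand_in(): hands the job in; it is judged then, once.
The state is a dict: "clock": time; "joints": joint angles; "qvel": joint speeds; "joint_efforts": joint torques, N m; "position": TCP position; "ee_rot": TCP orientation; "contact_force": force on the tool from outside, world axes, zero at the start; "ft_torque": the same for the moment, N m; "finger_gap": opening from 0.0 (shut) to 1.0 (fully open); "gripper_force": force on a finger pad.
Only numpy, scipy, OpenCV 4.12 (cv2) and the standard library are available. Lean on these libraries where they do the work, as an engineer would, in place of code of your own. Each camera call takes 0.05 s, during which the arm holds its last target. There are 200 camera calls.

TASK

Reset the clearance of this microscope stand's swivel: with the nut bar, feel along the rim of the ring nut hidden under the dust cap until the tongue drops into a notch, and stop there. Swing it clockwise, seen from above, until the nut bottoms, without forcing it, then back the nut off one eighth of a turn. Draw the bar out, lay it on the bench clear of the swivel, and leave the other things where they are.

Things in the scene. Friction and masses are not known exactly. Their poses are not given: they have to be found in the camera images.
- swivel: Swivel base of a microscope stand, bolted down, axis upright. Grey cast foot: flange 168 mm across, 11 mm high, then a shoulder 124 mm across with a flat top 38 mm high. Above it an open groove all round, 38 to 58 mm high, then a dark round dust cap 136 mm across, 58 to 72 mm high, a hub and a bare post stub 28 mm across, its top 146 mm high. Origin: on the axis at bench height, z up.
- nut_middle (a point): On the swivel's axis at the groove's mid height, 48 mm up: middle of the ring nut, which lies at the back of the groove, hidden under the cap. Its rim (radius 45 mm) fills the groove's height and has six notches 60 degrees apart, each 11.5 mm wide, parallel-sided, open outward, floor 36 mm from the axis. Where they stand round the axis is unknown and differs each time.
- ring_nut (a joint): Turn of the ring nut, rad: 0 is bottomed (hard stop); grows as it is backed off counter-clockwise seen from above; one eighth turn is 0.785. Starts 0.35 to 0.6. It does not tell where the notches stand. Stiff: about 0.2 N m (5 N at the rim) turns it, and it stays where it is left; a touch of 3 to 4 N on the rim does not turn it. Bottomed, 10 N at the rim is plenty.
- nut_bar: Nut bar, 170 mm long, 0.2 kg, lying on the bench: dark ribbed steel grip 22 mm wide, 24 mm high, from 70 mm behind the origin to 8 mm ahead, steel collar to 20 mm ahead, then a flat steel tongue 8 mm high, 12 mm wide (9 mm wide from 60 mm ahead). Origin: underside of the grip, 8 mm behind its front end, near the centre of mass; x runs along the bar to the tongue's tip, z up.
- bar_tip (a point): The middle of the end of the nut bar's tongue, 100 mm ahead of the bar's origin and 12 mm above it. The last 3 mm of the tongue are 6 mm wide. In a notch the tongue has 2.5 mm of side play, and it gives a little in the grip, so take up the slack on reversing before counting the turn.
- cutters: Loose side cutters with blue sleeved handles, 112 mm long, 12 mm high, lying flat, to be left alone. Origin: centre of the underside.
- jar: A loose round jar with a blue lid, 63 mm across, 53 mm high, to be left alone. Origin: centre of its underside.
- tape: A loose roll of black tape lying flat, 67 mm across, 18 mm high, to be left alone. Origin: centre of its underside.

How it is judged:
By the outcome, as a careful person would: the job done as asked, in the order asked, and still so for the second after the job is handed in, with the robot touching nothing.
It also fails if it takes over 72 s, if anything falls off the work surface, if the arm or the gripper's body presses on something with over 40 N, if the wrist force passes 120 N, or if a joint passes its speed limit or range.

## Working session

There is one attempt and no reset: what is moved stays moved. The work goes in short steps, each a Python script; the robot and the scene stay as the last script left them, time stands still between calls to the robot, and variables do not carry over. Pictures are saved under pics/ and viewed, at most 10 in all, crops included, and the job is handed in when it is done.

```bash
mkdir -p pics
python3 - <<'E'
from bench import env,kinematics,monitor,eyes,job
import cv2,numpy as np
for n in ("top","scene"):
    d=eyes.grab_frame(n); cv2.imwrite(f"pics/{n}0.png",d["frame"][:,:,::-1]); print(n,d["mtx"].tolist(),np.round(d["view"],4).tolist())
s=monitor.sense(); print(s)
E
```

```text
top [[417.95806126388345, 0.0, 324.3825056376909], [0.0, 417.95806126388345, 196.57056498980074], [0.0, 0.0, 1.0]] [[-0.1523, -0.9883, -0.0031, 0.0661], [-0.9676, 0.1498, -0.2033, 0.5559], [0.2014, -0.028, -0.9791, 0.9762], [0.0, 0.0, 0.0, 1.0]]
scene [[381.6312540421269, 0.0, 319.27772716387057], [0.0, 381.6312540421269, 202.04984182730678], [0.0, 0.0, 1.0]] [[0.7257, -0.6878, -0.0186, -0.4122], [-0.4694, -0.4751, -0.7443, 0.3261], [0.5031, 0.5488, -0.6676, 0.6525], [0.0, 0.0, 0.0, 1.0]]
{'clock': 0.1, 'joints': array([ 9.61543188e-01,  3.13417798e-01,  1.49834174e+00,  1.90306154e-06,
        1.33099172e+00, -2.23400885e-01]), 'qvel': array([ 0.00038545, -0.00010321, -0.00084851, -0.00050799,  0.00081353,
        0.00133294]), 'joint_efforts': array([ 3.17573657e-03, -4.12904835e+01, -2.60142875e+01, -1.33938324e-04,
        3.09826639e-03,  8.00057160e-05]), 'position': array([0.19746551, 0.48621167, 0.23078744]), 'ee_rot': array([ 1.91731742e-01,  9.81447199e-01, -5.29445572e-04, -2.35117690e-04]), 'contact_force': array([-0.19525753,  0.34018724, -0.73988727]), 'ft_torque': array([ 0.00540137, -0.03929256,  0.02329162]), 'gripper_force': 0.0, 'finger_gap': 0.9962440223111109}
```

View pics/top0.png

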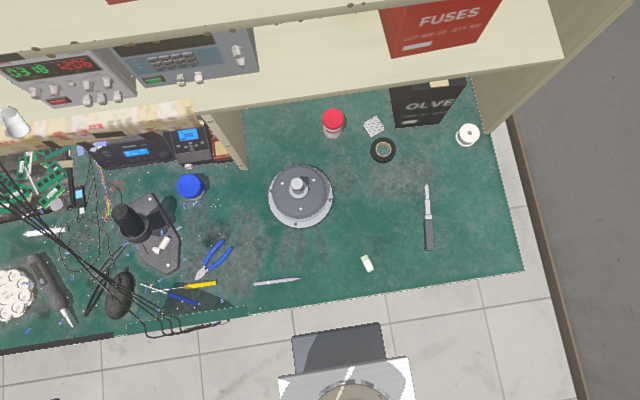

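View pics/scene0.png

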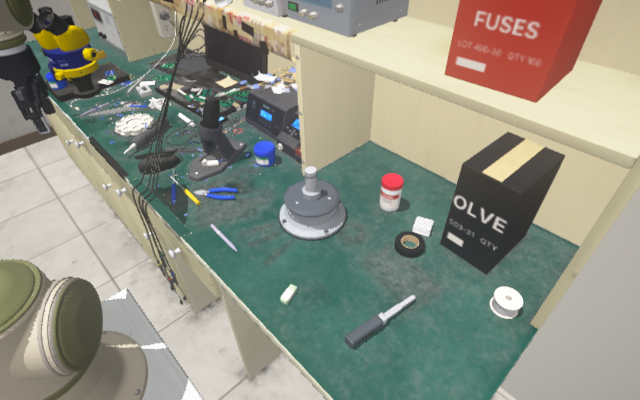

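The top view shows the swivel at about (300,193) with its post top at (296,183). The nut bar runs from its grip end (429,249) to its tip (427,185). The cutters are at (213,260), the jar at (190,186) and the tape at (383,150). The scene view agrees with this layout.

```bash
cat > h.py <<'E'
from bench import env,kinematics,monitor,eyes,job
import cv2,numpy as np
from scipy.spatial.transform import Rotation as R
from scipy.optimize import least_squares
def cast(d,uv,z):
    uv=np.atleast_2d(np.asarray(uv,float)); V=d["view"]; Rm=V[:3,:3]; c=-Rm.T@V[:3,3]
    r=np.c_[uv,np.ones(len(uv))]@np.linalg.inv(d["mtx"]).T@Rm
    return (c+r*((z-c[2])/r[:,2])[:,None])[:,:2]
def proj(d,p):
    q=d["view"][:3,:3]@np.asarray(p)+d["view"][:3,3]; q=d["mtx"]@q; return q[:2]/q[2]
def circ(p,r):
    f=lambda s:np.hypot(*(p-s[:2]).T)-s[2]
    return least_squares(f,[*p.mean(0),r],loss="soft_l1",f_scale=.002).x
E
python3 - <<'E'
from h import *
for n,box,bb in (("top",(262,160,340,235),(415,175,445,260)),("scene",(272,160,355,245),(335,285,425,355))):
    d=eyes.grab_frame(n); im=d["frame"]; hsv=cv2.cvtColor(im,cv2.COLOR_RGB2HSV)
    ng=((hsv[...,1]<75)).astype(np.uint8)
    def big(b):
        m=np.zeros_like(ng); m[b[1]:b[3],b[0]:b[2]]=ng[b[1]:b[3],b[0]:b[2]]
        m=cv2.morphologyEx(m,cv2.MORPH_OPEN,np.ones((3,3)))
        k,l,s,c=cv2.connectedComponentsWithStats(m); i=1+np.argmax(s[1:,4]); print(n,s[i]); return (l==i).astype(np.uint8)
    m=big(box); ct=cv2.findContours(m,0,1)[0]; ct=max(ct,key=len)[:,0]
    if n=="top":
        p=cast(d,ct+0.0,.011); print("flange circ",circ(p,.084))
    else:
        p=cast(d,ct,.011); low=p[ct[:,1]>215]; print("flange lower",circ(low,.084))
    b=big(bb); ys,xs=np.nonzero(b); uv=np.c_[xs,ys].astype(float)
    val=im[ys,xs].mean(1)
    P=cast(d,uv,.016); c=P.mean(0); u=np.linalg.svd(P-c,full_matrices=False)[2][0]; 
    t=(P-c)@u; print("bar c",c,"dir",u,"ext",t.min(),t.max(),"end pts",c+u*t.min(),c+u*t.max(),"bright mean t",t[val>120].mean())
    cv2.imwrite(f"pics/m_{n}.png",(m|b)*255)
    if n=="top":
        o=cv2.resize(im[150:270,255:455],None,fx=4,fy=4,interpolation=cv2.INTER_CUBIC)[:,:,::-1].copy()
        for q in cv2.findContours(cv2.resize((m|b)[150:270,255:455],None,fx=4,fy=4),0,2)[0]: cv2.drawContours(o,[q],-1,(0,0,255),1)
        cv2.imwrite("pics/crop.png",o)
E
```

```text
top [ 267  160   73   75 4160]
flange circ [0.58213107 0.03196905 0.09414059]
top [ 415  175   30   80 1268]
bar c [ 0.494794 -0.279478] dir [-0.99325864  0.11591926] ext -0.09113885663644046 0.11350188682385727 end pts [ 0.58531845 -0.29004275] [ 0.38205727 -0.26632095] bright mean t 0.015343509320970602
scene [ 272  160   83   85 5200]
flange lower [0.58858094 0.04021794 0.11088726]
scene [ 345  285   80   65 2173]
bar c [ 0.49744385 -0.27503964] dir [-0.99551122  0.09464357] ext -0.09784696157602057 0.11684627630362963 end pts [ 0.59485159 -0.28430022] [ 0.38112207 -0.26398089] bright mean t -0.002058858879300885
```

View pics/crop.png

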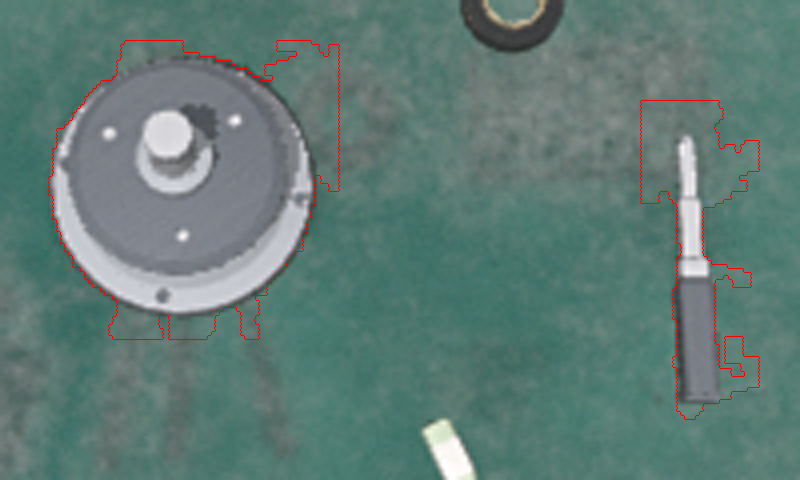

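The crop shows the mask leaking onto stains on the bench. The bar is clear, with its tip at about (685,137) and grip end at about (699,402) in crop pixels. The flange edge is clean, so I'll tighten the mask with a green-excess test.

Run:
```python
from h import *
o=None
for n,box,bb in (("top",(258,155,345,240),(410,170,450,262)),("scene",(265,155,360,250),(335,280,425,355))):
    d=eyes.grab_frame(n); im=d["frame"].astype(int)
    ng=((im[...,1]-im[...,0])<9).astype(np.uint8)
    def big(b):
        m=np.zeros_like(ng); m[b[1]:b[3],b[0]:b[2]]=ng[b[1]:b[3],b[0]:b[2]]
        k,l,s,c=cv2.connectedComponentsWithStats(m,connectivity=4); i=1+np.argmax(s[1:,4]); print(n,s[i]); return (l==i).astype(np.uint8)
    m=big(box); ct=max(cv2.findContours(m,0,1)[0],key=len)[:,0].astype(float)
    if n=="top":
        p=cast(d,ct[ct[:,1]>195],.011)
        print("flange",circ(p,.084))
        m2=((im.max(2)<140)&(m>0)).astype(np.uint8) # cap
        c2=max(cv2.findContours(cv2.morphologyEx(m2,2,np.ones((3,3))),0,1)[0],key=len)[:,0].astype(float)
        print("cap",circ(cast(d,c2,.072),.068))
    else:
        p=cast(d,ct[ct[:,1]>218],.011); print("flange lower",circ(p,.084))
    pm=((im.min(2)>165)&(m>0)).astype(np.uint8)
    b=big(bb); ys,xs=np.nonzero(b); uv=np.c_[xs,ys].astype(float); val=im[ys,xs].mean(1)
    for z in (.012,.02):
        P=cast(d,uv,z); c=P.mean(0); u=np.linalg.svd(P-c,full_matrices=False)[2][0]; u*=np.sign(u[0])
        t=(P-c)@u; g=val<115
        print("z",z,"dir",u,"ang",np.arctan2(u[1],u[0]),"ends",c+u*t.min(),c+u*t.max(),"len",np.ptp(t),"dark grip range",np.percentile(t[g],[2,98]),"gripmean",P[g].mean(0),"brightmean",P[~g].mean(0))
    x0,y0=(255,150) if n=="top" else (265,155)
    w=cv2.resize(im[y0:y0+200,x0:x0+200].astype(np.uint8),None,fx=2,fy=2)[:,:,::-1].copy()
    for q in cv2.findContours(cv2.resize((m|b)[y0:y0+200,x0:x0+200],None,fx=2,fy=2),0,2)[0]: cv2.drawContours(w,[q],-1,(0,0,255),1)
    o=w if o is None else np.hstack([o,w])
    print([proj(d,[.58,.035,.146]).round(1)])
cv2.imwrite("pics/crop2.png",o)
```

```text
top [ 268  164   66   65 3313]
flange [0.57979968 0.04117548 0.08312472]
cap [0.5826437  0.02946969 0.05984743]
top [424 184  11  66 456]
z 0.012 dir [ 0.98971377 -0.14306168] ang -0.1435542291735572 ends [ 0.39511892 -0.26175091] [ 0.56156749 -0.28581081] len 0.16817849044865224 dark grip range [-0.0677218   0.06236346] gripmean [ 0.44133403 -0.26363579] brightmean [ 0.46847472 -0.27337469]
z 0.02 dir [ 0.98971377 -0.14306168] ang -0.14355422917355723 ends [ 0.39478767 -0.25969929] [ 0.55997651 -0.2835771 ] len 0.1669056724335072 dark grip range [-0.06720926  0.06189148] gripmean [ 0.440653   -0.26156991] brightmean [ 0.46758829 -0.2712351 ]
[array([299.1, 183.5])]
scene [ 279  155   68   85 3842]
flange lower [0.57651934 0.03418054 0.08363454]
scene [345 295  71  54 815]
z 0.012 dir [ 0.98913966 -0.14697869] ang -0.1475130882477659 ends [ 0.39142928 -0.26054081] [ 0.56265304 -0.28598336] len 0.17310372555249828 dark grip range [-0.06889732  0.07414807] gripmean [ 0.43206162 -0.27129855] brightmean [ 0.47384837 -0.27051344]
z 0.02 dir [ 0.98913966 -0.14697869] ang -0.14751308824776585 ends [ 0.38817955 -0.26328746] [ 0.55732369 -0.288421  ] len 0.1710012785648649 dark grip range [-0.06806052  0.0732475 ] gripmean [ 0.42831838 -0.27391454] brightmean [ 0.46959761 -0.27313897]
[array([311.3, 170.6])]
```

View pics/crop2.png

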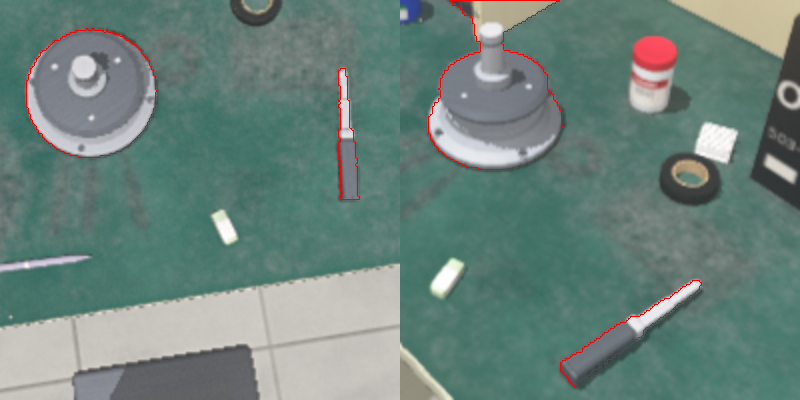

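The outlines are now clean in both views and the bar's pose agrees between them. I'll refine the swivel axis using a fixed flange radius and the post top.

Run:
```python
from h import *
from functools import partial
D={}
for n,box in (("top",(258,155,345,240)),("scene",(265,172,360,250))):
    d=eyes.grab_frame(n); im=d["frame"].astype(int)
    ng=((im[...,1]-im[...,0])<9).astype(np.uint8)
    m=np.zeros_like(ng); b=box; m[b[1]:b[3],b[0]:b[2]]=ng[b[1]:b[3],b[0]:b[2]]
    k,l,s,c=cv2.connectedComponentsWithStats(m,connectivity=4); m=(l==1+np.argmax(s[1:,4])).astype(np.uint8)
    ct=max(cv2.findContours(m,0,1)[0],key=len)[:,0].astype(float)
    th=np.linspace(0,2*np.pi,72,endpoint=False)
    # outward shift of ~.5px is ignored by freeing nothing but r
    for lo in ((195,185,200) if n=="top" else (205,212,220)):
        p=cast(d,ct[ct[:,1]>lo],.011); print(n,lo,circ(p,.084), least_squares(lambda s:np.hypot(*(p-s).T)-.0835,p.mean(0)+[.05,0],loss="soft_l1",f_scale=.002).x)
    D[n]=d
    # post top: bright blob
    x0,y0,x1,y1=(284,172,308,195) if n=="top" else (300,160,322,178)
    g=im[y0:y1,x0:x1].min(2); 
    w=cv2.resize(d["frame"][y0-8:y1+8,x0-12:x1+12],None,fx=8,fy=8,interpolation=0)
    D[n+"w"]=w
h=max(D["topw"].shape[0],D["scenew"].shape[0])
P=[cv2.copyMakeBorder(D[k],0,h-D[k].shape[0],0,0,0) for k in("topw","scenew")]
cv2.imwrite("pics/post.png",np.hstack(P)[:,:,::-1]); print(P[0].shape)
```

```text
top 195 [0.58010748 0.04096829 0.08342727] [0.58019737 0.04095182]
top 185 [0.58040115 0.04090551 0.08365241] [0.5802261  0.04093811]
top 200 [0.58011727 0.04104028 0.083429  ] [0.58020444 0.04102638]
scene 205 [0.57606976 0.03362932 0.08306512] [0.57642499 0.03396315]
scene 212 [0.57616231 0.03382533 0.08322941] [0.57640886 0.0340447 ]
scene 220 [0.5766875  0.0340751  0.08368455] [0.5765299  0.03392113]
(312, 384, 3)
```

View pics/post.png

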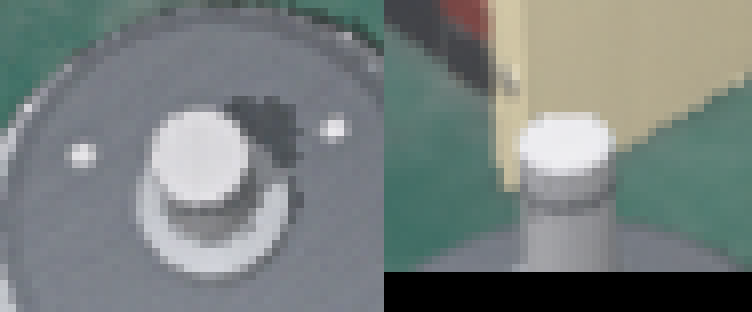

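The views disagree by about 7 mm on the swivel's y, so I'll take wrist pictures. I'll check reach first, then move above the bar.

```bash
cat >> h.py <<'E'
XG=-0.003           # grasp point along bar from its origin
LT=0.100-XG         # grasp point to tip
S=1
def quat(psi,s=None):
    s=S if s is None else s
    u=s*np.array([np.cos(psi),np.sin(psi),0]); z=np.array([0,0,-1.]); return R.from_matrix(np.c_[u,np.cross(z,u),z]).as_quat()
def umap(psi): return np.array([np.cos(psi),np.sin(psi)])
E
python3 - <<'E'
from h import *
D={n:eyes.grab_frame(n) for n in("top","scene")}
def post(s): return np.r_[proj(D["top"],s)-[296.4,182.6],proj(D["scene"],s)-[310.4,169.4]]
r=least_squares(post,[.58,.04,.146]); print("post tri",r.x,r.fun)
print(cast(D["top"],[296.4,182.6],.146),cast(D["scene"],[310.4,169.4],.146))
C=np.array([.5785,.0375])
for s in(1,-1):
    print(s,"bar",kinematics.ik([.4595,-.2709,.004],quat(-.145,s)))
    for a in range(-40,91,10):
        p=C-umap(np.radians(a))*(.037+LT); q=kinematics.ik([*p,.04],quat(np.radians(a),s)); print(a,p.round(3),None if q is None else np.round(q,2))
E
```

```text
post tri [0.58310326 0.04108219 0.14453638] [-0.05497465  0.12670367  0.1332923  -0.03831937]
[[0.58301044 0.04086738]] [[0.58151262 0.0397219 ]]
1 bar [-7.52499419e-01  6.21529049e-01  1.69674925e+00 -4.44089210e-16
  8.23314353e-01  9.63296908e-01]
-40 [0.471 0.127] [ 0.02  0.48  1.82 -0.    0.84  2.29]
-30 [0.457 0.107] [-0.02  0.45  1.87 -0.    0.82  2.08]
-20 [0.447 0.085] [-0.07  0.43  1.91 -0.    0.8   1.85]
-10 [0.441 0.062] [-0.13  0.41  1.94 -0.    0.79  1.62]
0 [0.438 0.038] [-0.18  0.4   1.96 -0.    0.78  1.39]
10 [0.441 0.013] [-0.24  0.4   1.96 -0.    0.78  1.16]
20 [ 0.447 -0.01 ] [-0.29  0.41  1.94 -0.    0.79  0.94]
30 [ 0.457 -0.032] [-0.33  0.43  1.9  -0.    0.8   0.72]
40 [ 0.471 -0.052] [-0.36  0.46  1.86 -0.    0.82  0.51]
50 [ 0.489 -0.07 ] [-0.38  0.49  1.8  -0.    0.85  0.32]
60 [ 0.508 -0.084] [-0.39  0.53  1.74 -0.    0.88  0.13]
70 [ 0.531 -0.094] [-0.39  0.57  1.66 -0.    0.91 -0.04]
80 [ 0.554 -0.1  ] [-0.39  0.61  1.59 -0.    0.94 -0.21]
90 [ 0.578 -0.103] [-0.37  0.66  1.51 -0.    0.98 -0.37]
-1 bar [-7.52499419e-01  6.21529049e-01  1.69674925e+00 -4.44089210e-16
  8.23314353e-01 -2.17829575e+00]
-40 [0.471 0.127] [ 0.02  0.48  1.82 -0.    0.84 -0.85]
-30 [0.457 0.107] [-0.02  0.45  1.87 -0.    0.82 -1.07]
-20 [0.447 0.085] [-0.07  0.43  1.91 -0.    0.8  -1.29]
-10 [0.441 0.062] [-0.13  0.41  1.94 -0.    0.79 -1.52]
0 [0.438 0.038] [-0.18  0.4   1.96 -0.    0.78 -1.75]
10 [0.441 0.013] [-0.24  0.4   1.96 -0.    0.78 -1.98]
20 [ 0.447 -0.01 ] [-0.29  0.41  1.94 -0.    0.79 -2.21]
30 [ 0.457 -0.032] [-0.33  0.43  1.9  -0.    0.8  -2.42]
40 [ 0.471 -0.052] [-0.36  0.46  1.86 -0.    0.82 -2.63]
50 [ 0.489 -0.07 ] [-0.38  0.49  1.8  -0.    0.85 -2.82]
60 [ 0.508 -0.084] None
70 [ 0.531 -0.094] None
80 [ 0.554 -0.1  ] None
90 [ 0.578 -0.103] [-0.37  0.66  1.51 -0.    0.98  2.77]
```

The post top triangulates consistently at about (0.583, 0.041, 0.145). The scene flange fit was biased because its near silhouette is the flange's bottom edge. I'll use C = (0.582, 0.041) and grasp the bar.

Run:
```python
from h import *
psi=-.145; o=np.array([.4625,-.2713]); g=o+XG*umap(psi); q=quat(psi)
env.reach([*g,.26],q)
env.movel([*g,.05],velocity=.25)
print(env.movel([*g,.003],velocity=.06,guard=6), monitor.sense()["contact_force"])
env.close_gripper(110)
s=monitor.sense(); print(s["position"],s["finger_gap"],s["gripper_force"],s["contact_force"],s["clock"])
env.movel([*g,.10],velocity=.2)
d=eyes.grab_frame("wrist"); cv2.imwrite("pics/w1.png",d["frame"][:,:,::-1])
s=monitor.sense(); print(s["position"],s["finger_gap"],s["contact_force"],s["ft_torque"],s["clock"],env.hold_point_z)
```

```text
False [ 0.02157021 -0.34126348  0.67590151]
[ 0.45962526 -0.27093552  0.00350298] 0.2295567314311289 108.32463383674622 [-2.83487238  0.99703704  5.63160301] 5.8667
[ 0.45880611 -0.27024984  0.09829597] 0.23498031673627462 [-0.4731192  -0.74262377 -3.6306123 ] [ 0.04931082  0.02305404 -0.02615816] 6.55 0.0187
```

View pics/w1.png

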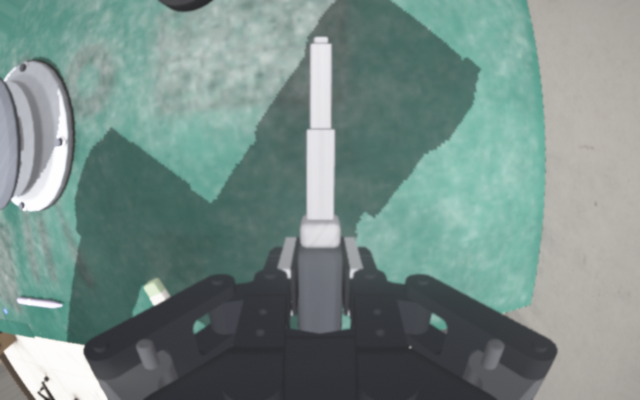

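The wrist view shows the bar held straight, with its tip at about (320,38) and the pads near the front of the grip. Next I'll check the tip by ray and start feeling along the rim.

```bash
cat >> h.py <<'E'
C=np.array([.582,.041]); ZT=.040
def tcp(psi,r,off=0):   # tip at radius r from axis, shifted off along +tangent (left of u)
    u=umap(psi); return [*(C-u*(r+LT)+off*np.array([-u[1],u[0]])),ZT]
def go(psi,r,v=.1,guard=None): return env.movel(tcp(psi,r),velocity=v,frame=quat(psi),guard=guard)
def rad(psi):  # present tip radius along heading
    s=monitor.sense(); return float((C-s["position"][:2])@umap(psi)-LT),s
E
python3 - <<'E'
from h import *
d=eyes.grab_frame("wrist"); K=d["mtx"];V=d["view"]; s=monitor.sense()
x=(np.array([319.5,38])-K[:2,2])/K[0,0]; th=np.hypot(*x); ray=np.r_[x/th*np.sin(th),np.cos(th)]@V[:3,:3]; c=-V[:3,:3].T@V[:3,3]
tip=c+ray*((s["position"][2]+.0085+.004-c[2])/ray[2]); u=R.from_quat(s["ee_rot"]).as_matrix()[:2,0]
e=tip[:2]-s["position"][:2]; print("tip along",e@u,"lat",np.cross(u,e),"psi",np.arctan2(u[1],u[0]))
p0=np.radians(5)
env.reach([*tcp(p0,.10)[:2],.11],quat(p0)); print(monitor.sense()["clock"])
go(p0,.10,.2); go(p0,.052,.15); r,s=rad(p0); print("pre",r,s["position"],s["contact_force"],s["clock"])
hit=go(p0,.0385,.03,2.5); r,s=rad(p0); print("poke",hit,r,s["contact_force"],s["clock"])
E
```

```text
tip along 0.10010654511459822 lat -6.637564205409612e-05 psi -0.1449926957727292
7.7667
pre 0.0519884154095874 [0.42760658 0.02743225 0.04060985] [-0.05370225 -0.00566514 -3.08525794] 8.7333
poke True 0.044426446334257186 [ 0.09561452  0.01059801 -2.96750844] 9.0917<stdin>:5: DeprecationWarning: Arrays of 2-dimensional vectors are deprecated. Use arrays of 3-dimensional vectors instead. (deprecated in NumPy 2.0)
```

Contact came at 44.4 mm, right at the rim. I'll continue stepping.

Run:
```python
from h import *
a=5
while a<69:
    p=np.radians(a); go(p,.049,.1); hit=go(p,.0385,.03,2.5); r,s=rad(p)
    print(a,hit,round(r*1e3,2),s["contact_force"][:2].round(2),round(s["clock"],2))
    if r<.0425: break
    a+=4
```

```text
5 True 44.44 [-0.28  0.57] 9.62
9 True 44.53 [ 0.6  -0.05] 10.17
13 True 44.43 [-0.33 -0.19] 10.71
17 True 44.45 [-0.39 -0.57] 11.25
21 True 44.38 [-0.65 -0.26] 11.79
25 True 44.35 [-0.27 -0.31] 12.33
29 True 44.28 [-0.87 -0.57] 12.88
33 True 44.28 [-0.83 -1.39] 13.42
37 True 44.22 [-1.4  -0.63] 13.96
41 True 44.21 [-0.22 -0.88] 14.5
45 True 44.21 [-1.72 -1.94] 15.04
49 True 43.72 [-1.56 -2.21] 15.6
53 True 39.71 [4.77 0.45] 16.22
```

The rim reads a steady 44.3 mm, so the centre is good. At 53° the tongue dropped in to 39.7 mm. The side force says the notch centre is slightly further on, so I'll centre and seat the tongue.

Run:
```python
from h import *
def show(l,p):
    r,s=rad(p); u=umap(p); f=s["contact_force"][:2]; t=np.array([-u[1],u[0]])
    print(l,round(r*1e3,2),"Fu",round(f@u,2),"Ft",round(f@t,2),"Mz",round(s["ft_torque"][2],3),round(s["clock"],2)); return r
p=np.radians(53); env.hold(.15); show("rest",p)
for a in (54,55):
    p=np.radians(a); print(go(p,.0405,.03,3)); env.hold(.15); show(a,p)
hit=go(p,.0375,.03,3); print(hit); env.hold(.15); show("in",p)
```

```text
rest 40.25 Fu 1.47 Ft -2.13 Mz -0.256 16.37
False
54 40.6 Fu -0.67 Ft -0.96 Mz -0.027 16.78
False
55 40.49 Fu -0.2 Ft -0.16 Mz 0.024 17.18
False
in 37.49 Fu 0.57 Ft 0.3 Mz 0.01 17.58
```

The tongue is seated at 55° with no load on it. I'll swing clockwise in small steps and watch the tangential force.

```bash
cat >> h.py <<'E'
RW=.0375
def ft(p):
    s=monitor.sense(); u=umap(p); f=s["contact_force"][:2]
    return float(f@[-u[1],u[0]]),float(f@u),s
def psi_now():
    v=C-monitor.sense()["position"][:2]; return np.degrees(np.arctan2(v[1],v[0]))
E
python3 - <<'E'
from h import *
a=55.
while a>15:
    a-=2 if 36<a<=52 else .8
    p=np.radians(a); hit=go(p,RW,.05,6); env.hold(.08); t,n,s=ft(p)
    print(round(a,1),hit,"Ft",round(t,2),"Fu",round(n,2),"psi",round(psi_now(),2),"Mz",round(s["ft_torque"][2],3),round(s["clock"],2))
    if t<-8.3: break
E
```

```text
54.2 False Ft -0.34 Fu -0.74 psi 54.2 Mz 0.023 17.92
53.4 False Ft -0.53 Fu -0.59 psi 53.41 Mz -0.019 18.25
52.6 False Ft -2.67 Fu -0.03 psi 52.71 Mz -0.22 18.58
51.8 False Ft -4.26 Fu -1.36 psi 51.94 Mz -0.455 18.92
49.8 False Ft -3.48 Fu -0.97 psi 49.83 Mz -0.304 19.25
47.8 False Ft -2.79 Fu -0.76 psi 47.84 Mz -0.279 19.58
45.8 False Ft -3.73 Fu -1.26 psi 45.84 Mz -0.293 19.92
43.8 False Ft -3.22 Fu -0.66 psi 43.84 Mz -0.281 20.25
41.8 False Ft -3.49 Fu -0.91 psi 41.85 Mz -0.275 20.58
39.8 False Ft -3.97 Fu -0.64 psi 39.86 Mz -0.302 20.92
37.8 False Ft -3.25 Fu -1.66 psi 37.86 Mz -0.336 21.25
35.8 False Ft -3.62 Fu -1.56 psi 35.87 Mz -0.306 21.58
35.0 False Ft -4.15 Fu -1.79 psi 35.05 Mz -0.391 21.92
34.2 False Ft -3.54 Fu -0.46 psi 34.22 Mz -0.389 22.25
33.4 False Ft -3.75 Fu -0.69 psi 33.41 Mz -0.311 22.58
32.6 False Ft -3.58 Fu -0.5 psi 32.6 Mz -0.33 22.92
31.8 False Ft -3.59 Fu -0.9 psi 31.8 Mz -0.352 23.25
31.0 False Ft -3.74 Fu -1.47 psi 31.0 Mz -0.34 23.58
30.2 False Ft -3.12 Fu -0.04 psi 30.19 Mz -0.389 23.92
29.4 False Ft -3.83 Fu -0.23 psi 29.4 Mz -0.353 24.25
28.6 False Ft -3.73 Fu -1.51 psi 28.65 Mz -0.465 24.58
27.8 False Ft -5.68 Fu -2.28 psi 27.96 Mz -0.613 24.92
27.0 False Ft -7.75 Fu -2.17 psi 27.28 Mz -0.812 25.25
26.2 False Ft -9.51 Fu -3.5 psi 26.58 Mz -0.908 25.58
```

The force rose past 9 N, so the nut has bottomed at about 28.4°. I'll reverse now and find where the slack ends.

Run:
```python
from h import *
a=26.2
while a<39:
    a+=1.9 if a<29 else .5 
    p=np.radians(a); hit=go(p,RW,.05,6); env.hold(.06); t,n,s=ft(p)
    print(round(a,1),hit,"Ft",round(t,2),"Fu",round(n,2),"psi",round(psi_now(),2),"Mz",round(s["ft_torque"][2],3),round(s["clock"],2))
```

```text
28.1 False Ft -5.5 Fu -1.1 psi 28.25 Mz -0.619 25.89
30.0 False Ft -2.39 Fu -0.05 psi 29.84 Mz -0.201 26.2
30.5 False Ft 0.66 Fu -0.27 psi 30.35 Mz 0.006 26.51
31.0 False Ft 0.53 Fu -0.88 psi 30.99 Mz 0.009 26.82
31.5 False Ft 0.4 Fu -0.09 psi 31.51 Mz -0.004 27.12
32.0 False Ft 0.68 Fu 0.15 psi 32.01 Mz -0.045 27.43
32.5 False Ft 0.01 Fu -0.44 psi 32.52 Mz 0.005 27.74
33.0 False Ft -0.89 Fu 0.51 psi 33.0 Mz 0.036 28.05
33.5 False Ft 1.4 Fu -0.26 psi 33.46 Mz 0.102 28.36
34.0 False Ft 2.26 Fu 0.27 psi 33.92 Mz 0.223 28.67
34.5 False Ft 4.89 Fu -0.01 psi 34.37 Mz 0.405 28.98
35.0 False Ft 4.93 Fu -0.58 psi 34.93 Mz 0.472 29.28
35.5 False Ft 4.82 Fu -0.74 psi 35.48 Mz 0.433 29.59
36.0 False Ft 3.41 Fu -1.77 psi 36.0 Mz 0.37 29.9
36.5 False Ft 3.06 Fu -2.12 psi 36.51 Mz 0.399 30.21
37.0 False Ft 3.63 Fu -1.96 psi 37.01 Mz 0.364 30.52
37.5 False Ft 3.11 Fu -2.16 psi 37.5 Mz 0.395 30.82
38.0 False Ft 4.02 Fu -1.78 psi 38.0 Mz 0.371 31.13
38.5 False Ft 3.97 Fu -2.07 psi 38.5 Mz 0.376 31.44
39.0 False Ft 3.74 Fu -2.35 psi 38.99 Mz 0.328 31.75
```

The slack ends at about 34.4°, where the deflection matches the steady drag. So the nut angle is psi − 34.4°, and one eighth turn means psi = 79.4°.

Run:
```python
from h import *
for a in np.r_[np.arange(41,79,2),79,79.4]:
    p=np.radians(a); hit=go(p,RW,.06,6)
    if hit: print("guard",a)
    if a>70 or a%10==1:
        env.hold(.06); t,n,s=ft(p); print(a,"Ft",round(t,2),"Fu",round(n,2),"psi",round(psi_now(),2),"Mz",round(s["ft_torque"][2],3),round(s["clock"],2))
```

```text
41.0 Ft 3.79 Fu -2.26 psi 41.03 Mz 0.264 32.06
51.0 Ft 3.41 Fu -1.04 psi 50.94 Mz 0.322 33.37
61.0 Ft 2.92 Fu 1.07 psi 60.95 Mz 0.353 34.67
71.0 Ft 3.79 Fu 0.28 psi 70.95 Mz 0.353 35.98
73.0 Ft 3.38 Fu 2.06 psi 72.96 Mz 0.337 36.29
75.0 Ft 3.69 Fu 0.55 psi 74.95 Mz 0.358 36.6
77.0 Ft 3.75 Fu 1.31 psi 76.96 Mz 0.315 36.91
79.0 Ft 4.39 Fu -0.15 psi 78.96 Mz 0.337 37.22
79.4 Ft 4.81 Fu 0.92 psi 79.34 Mz 0.467 37.52
```

Run:
```python
from h import *
for a in (78,76.7): go(np.radians(a),RW,.04)
p=np.radians(76.7); env.hold(.1); t,n,s=ft(p); print("free",t,n,s["ft_torque"][2],s["clock"])
print(go(p,.06,.05,6)); r,s=rad(p); print(r,s["contact_force"])
go(p,.11,.15)
x=tcp(p,.11); env.movel([*x[:2],.11],velocity=.2)
psi=-.145; g=np.array([.4625,-.2713])+XG*umap(psi)
env.reach([*g,.09],quat(psi)); env.movel([*g,.02],velocity=.15)
print(env.movel([*g,.0035],velocity=.03,guard=4)); s=monitor.sense(); print(s["position"],s["contact_force"],s["clock"])
env.release(); env.hold(.2); env.movel([*g,.2],velocity=.25); env.hold(.3)
print(monitor.sense()["clock"])
t=eyes.grab_frame("top")["frame"]; w=eyes.grab_frame("scene")["frame"]
cv2.imwrite("pics/end.png",cv2.resize(np.hstack([t[130:300,170:500],w[130:370,150:480][:170]]),None,fx=1.2,fy=1.2)[:,:,::-1])
cv2.imwrite("pics/end2.png",t[:,:,::-1])
```

```text
free -0.17906000220423868 -0.07749656425638198 -0.03824832293720473 38.125
False
0.06014728456324356 [-0.35839721  0.29806825 -3.16373201]
True
[ 0.45930259 -0.27068687  0.00348684] [-0.17950163  1.24560438  5.33908097] 42.025
44.1167
```

View pics/end.png

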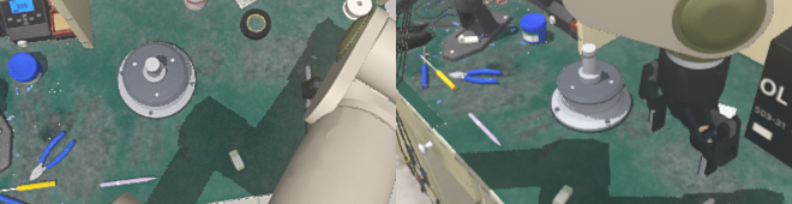

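The swivel, cutters, jar and tape are where they were. The arm hides most of the bar; its tongue shows at about (308,75) in the left half. The gripper is open and clear, 0.2 m up, and the bar was set down at bench contact height.

Run:
```python
from h import *
d=eyes.grab_frame("wrist"); cv2.imwrite("pics/w2.png",d["frame"][:,:,::-1]); s=monitor.sense(); print(s["finger_gap"],s["contact_force"],s["clock"])
```

```text
0.9984283231840198 [ 0.20854751 -0.59832072 -0.76121613] 44.2667
```

View pics/w2.png

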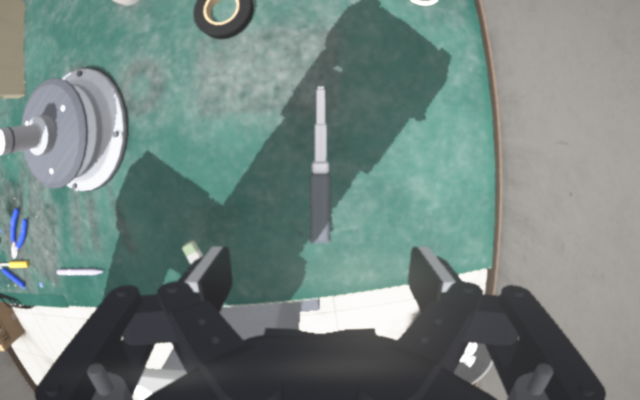

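The bar lies flat on the bench from (321,88) to (320,242), clear of the swivel.

```bash
python3 -c "
from bench import job
print(job.hand_in())"
```

```text
the job is handed in; nothing more can be done
None
```

I found a notch, bottomed the nut without forcing it (about 9.5 N), backed it off about 45° by the bar's travel (slack taken up first), laid the bar back on the bench clear of the swivel, and handed the job in at about 44 s.

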